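# Open the pure-water valve by one more turn

## Task

The analysers need more pure water: open the globe valve in the bench's water line by exactly one more turn. With the fingertips, push its hand wheel round anticlockwise (seen from above) by the upright handle on its rim, without pinching the handle, until the handle is back where it stands now, then let go and come clear. Leave the small drain tap and everything else on the bench as they are.

Things in the scene. Friction and masses are not known exactly. Their poses are not given: they have to be found in the camera images.
- supply_valve (a joint): turn of the valve's dark three-spoke hand wheel (160 mm over the rim, rim bar 14 mm thick, 30 mm hub) in rad. The axis is vertical; the value grows anticlockwise seen from above, which opens the valve. It starts somewhere between -1.4 and 1.4; one full turn adds 6.283; end stops at -2.4 and 11. Friction alone holds it, with no spring: about 5 to 6 N of sideways push at the handle keeps it turning, and it stops where it is left.
- wheel_centre (a point): fixed point on the wheel's axis in the mid-plane of the rim, 215 mm above the bench; the rim, spokes and hub reach at most 17 mm above this point. Its orientation is that of the water line: z up, y along the horizontal pipe. The rim and the handle circle are free all round and above; the next tallest parts of the line (pressure gauge, flanges) stay below 195 mm above the bench
- handle_mid (a point): half-way up the upright black handle that stands on the outer end of one spoke, 70 mm from the wheel's axis. The handle is a round fluted grip 55 mm high (27.5 mm above and below this point) and 22 to 24 mm thick all the way up; it revolves freely on its own pin. Its foot is 10 mm above the rim's mid-plane, so this point is about 252 mm above the bench. It travels a horizontal circle about wheel_centre
- drain_tap (a joint): quarter-turn steel lever (52 mm long, about 115 mm above the bench) of the small brass drain tap on the left end of the same water line, towards the robot, 150 mm from the wheel's axis; rad, 0 = shut as it starts; to be left alone
- tube_rack: white 4 by 6 rack of purple-capped blood tubes, 90 x 132 mm, 82 mm high, origin at the centre of its underside; leave alone
- spanner: steel spanner, 180 mm long, 8 mm thick, lying on the bench in front of the valve, origin under its middle; leave alone
- beaker: clear plastic beaker, 64 mm across, 85 mm high, by the drain tap's spout, origin at the centre of its underside; leave alone
- reagent_bottle: closed white bottle, 68 mm across, 165 mm high, beyond the valve, origin at the centre of its underside; leave alone
- sample_jar: closed clear jar with a white lid, 60 mm across, 70 mm high, beyond the valve, origin at the centre of its underside; leave alone
- glove_box: white and blue box of gloves, 240 x 120 mm, 75 mm high, right of the valve, origin at the centre of its underside; leave alone
- lab_timer: white pocket timer lying flat, 60 x 75 mm, 18 mm high, right of the valve, origin at the centre of its underside; leave alone
- crank_handle: the same upright black handle; origin on its axis at its foot, 27.5 mm below handle_mid; it spins about its own axis, so its yaw means nothing. crank_handle_c0 to c5 are the six upright flutes of its grip, in order round it (c0 is opposite c3, c1 opposite c4, c2 opposite c5)

How it is judged:
By the outcome, as a careful person would: the job done as asked, in the order asked, and still so for the second after the job is handed in, with the robot touching nothing.
It also fails if it takes over 58 s, if anything falls off the work surface, if the arm or the gripper's body presses on something with over 40 N, if the wrist force passes 120 N, or if a joint passes its speed limit or range.

## Robot

A 7-joint arm with a two-finger parallel gripper is mounted at the origin on the work surface. World frame = base frame: x ahead of the robot, y to its left, z up, the work surface at z = 0. Lengths are in m, angles in rad, forces in N, time in s.
With the tool pointing down it reaches from about 0.4 to 0.9 m from the base axis. Payload 5.5 kg.
Tool frame: the origin (TCP) lies between the finger pads; the fingertips stand ctrl.finger_overhang ahead of it and the grasp point (between the pads) lies 8 mm behind it (ctrl.finger_overhang is the distance from the TCP to the fingertips, in m); z points along the fingers, y is the line along which they close (so a half turn about z gives the same grasp; the last joint's range is limited). The gripper opens to 85 mm and grips with 20 to 120 N. Pads are 22 mm wide; open, the fingers measure 114 mm over their backs; the gripper's body (76 mm by 85 mm) begins 54 mm behind the grasp point. The pads swing forward as they close: fully open they stand 13 mm farther back than shut.
Start: joints at [0.263, 0.501, -0.427, 1.55, 0.221, 1.138, -0.21], TCP at [0.65, 0, 0.242] pointing down, gripper open.
Joint ranges: [-2.88, 2.88], [-0.31, 2.03], [-1.54, 1.56], [0.2, 2.42], [-1.41, 4.55], [0.19, 2.02], [-2.57, 2.57]. Speed limits (rad/s): [2.57, 2.57, 3.14, 3.14, 3.14, 3.14, 3.14].

## Interface

Orientations are given as a unit quaternion [x, y, z, w].
In Python, from rig import status, eyes, ctrl gives the robot as it stands.
- The arm moves only by the tool apply_moves, never from a script. Its argument "deltas" is a list of rows, each a list of 4 numbers: the shift along the tool's x, y, z scaled (see below), then the turn about the tool's z scaled (see below). A call has 1 to 20 rows; each row is the pose to reach, as a shift and turn from the pose commanded when the call began, along the tool's axes at that moment; what a row does not reach only later rows make up. The controller multiplies each number of a shift by 0.15 m and each number of a turn by 60 degrees. A row lasts 1/8 s, in which the tool goes at most 62.5 mm and 10.7 degrees, less where a joint would pass 70% of its speed; a pose out of reach is approached as far as the arm can. A call with a number of a shift or a turn outside -1 to 1 is refused whole. A call with a gripper value outside its range is refused whole. "jaw" is the finger opening in mm, from 0 to 85.4, set as the call begins (left out, the last holds). The fingers move at their own pace and stop on an object; "squeeze" is the grip in N (left out, the last holds). Time passes only in rows, so rows that repeat a pose let the fingers close. It gives the time, the measured TCP pose, the force, the opening and the grip force at its end, in the units of the state.
- status.read_state(): the state, without advancing time (a new reading comes with each control period).
- eyes.read_camera(name): name is "scene" or "side" or "wrist"; returns a dict with "pixels" (480x640x3 uint8, blue, green, red), "mtx" (3x3 intrinsics, pixels), "dist_coeffs" ([k1, k2, p1, p2, k3] as OpenCV has them; the pictures are not rectified), "view" (4x4, takes a point from world to camera coordinates). Camera axes: x right, y down, z forward; pixel columns grow to the right and rows downward; lengths in m; the calibration is good to about 2 mm. A picture is of the moment at which its call begins. There is no depth.
- ctrl.sign_off(): hands the job in; it is judged then, once.
Trained networks look in a picture, given as the dict that the camera call returned (one of the last four; its "shot" number tells which), for a name from the list of things; names that differ only in an ending like _2 or _b are one class to them, and where a whole thing is asked for, a point or a joint stands for the part that bears it (a point fixed in the world has none). Each returns a list of dicts, best first, with "p" (0 to 1); they miss things now and then, are a little off and sometimes report something else, mostly with a low value. They report only what shows in the picture. A call takes as long as a camera call.
- eyes.regions_of(picture, thing): "pixels" (480x640 bool, what is visible of it) and "xy" ([column, row] in pixels, amid what is visible of it).
- eyes.spot_point(picture, thing): "xy" ([column, row] in pixels: a listed point, or the origin of a listed thing).
The state is a dict: "clock": time; "joints": joint angles; "joint_velocities": joint speeds; "joint_torque": joint torques, N m; "eef_pos": TCP position; "eef_rot": TCP orientation; "wrist_force": force on the tool from outside, world axes, zero at the start; "torque": the same for the moment, N m; "width": opening from 0.0 (shut) to 1.0 (fully open); "finger_force": force on a finger pad.
Only numpy, scipy, OpenCV 4.12 (cv2) and the standard library are available. Lean on these libraries where they do the work, as an engineer would, in place of code of your own. Each camera call takes 0.05 s, during which the arm holds its last target. There are 200 camera calls.

## Working session

There is one attempt and no reset: what is moved stays moved. The work goes in short steps, Python scripts to look and compute and a tool call to move; the robot and the scene stay as the last step left them, time stands still between calls to the robot, and variables do not carry over. Pictures are saved under pics/ and viewed, at most 10 in all, crops included, and the job is handed in when it is done.

Besides the shell and the picture viewer there is one more tool, called after ">>>" as a command line: name --pt "numbers of a row" for each row, then --argument value for the rest. apply_moves: Moves the arm, as the interface text tells. Its arguments: {"type":"object","properties":{"deltas":{"type":"array"},"jaw":{"type":"number"},"squeeze":{"type":"number"}},"required":["deltas"]}

```bash
mkdir -p pics
cat > h.py <<'E'
import numpy as np, cv2
from rig import status, eyes, ctrl
def ray(p,xy):
    u=cv2.undistortPoints(np.array([[xy]],float),p["mtx"],np.array(p["dist_coeffs"]))[0,0]
    V=np.array(p["view"]);R=V[:3,:3];c=-R.T@V[:3,3]
    d=R.T@np.array([u[0],u[1],1.]);return c,d/np.linalg.norm(d)
def tri(rs):
    A=sum(np.eye(3)-np.outer(d,d) for c,d in rs);b=sum((np.eye(3)-np.outer(d,d))@c for c,d in rs)
    return np.linalg.solve(A,b)
def atz(r,z): c,d=r;return c+d*(z-c[2])/d[2]
E
python3 - <<'E'
from h import *
P={n:eyes.read_camera(n) for n in("scene","side","wrist")}
for n in P: cv2.imwrite(f"pics/{n}0.png",P[n]["pixels"])
for t,z in(("wheel_centre",.215),("handle_mid",.2525),("crank_handle",.225)):
    rs=[]
    for n in P:
        r=eyes.spot_point(P[n],t)
        if r: rr=ray(P[n],r[0]["xy"]);rs.append(rr);print(t,n,np.round(r[0]["p"],2),np.round(r[0]["xy"]),atz(rr,z).round(4))
    if len(rs)>1: print(tri(rs).round(4))
s=status.read_state();print(s);print(ctrl.finger_overhang)
E
```

```text
wheel_centre scene 0.82 [292. 229.] [ 0.5859 -0.0585  0.215 ]
wheel_centre side 0.75 [335. 228.] [ 0.5916 -0.045   0.215 ]
wheel_centre wrist 0.83 [206. 391.] [ 0.5892 -0.0612  0.215 ]
[ 0.5902 -0.0565  0.222 ]
handle_mid side 0.45 [311. 213.] [ 0.5364 -0.0172  0.2525]
handle_mid wrist 0.77 [ 32. 361.] [ 0.533  -0.0167  0.2525]
[ 0.5353 -0.0165  0.2531]
crank_handle side 0.49 [310. 222.] [ 0.5343 -0.0133  0.225 ]
crank_handle wrist 0.85 [ 77. 330.] [ 0.533  -0.0183  0.225 ]
[ 0.5341 -0.0169  0.2272]
{'clock': 0.6, 'joints': array([ 0.26319071,  0.50083074, -0.42699049,  1.5504048 ,  0.22078309,
        1.13829116, -0.21027904]), 'joint_velocities': array([ 0.00179392, -0.00077237, -0.00083262,  0.001389  , -0.00054889,
       -0.00024889, -0.00187325]), 'joint_torque': array([ 1.03320403e-03, -5.69019341e+01, -5.80606878e+00, -2.81191349e+01,
        1.27620561e-02,  2.24617455e-03,  1.22154898e-05]), 'eef_pos': array([6.50005819e-01, 4.11333824e-05, 2.42350279e-01]), 'eef_rot': array([7.07090936e-01, 7.07122625e-01, 3.97082452e-05, 1.87354043e-05]), 'wrist_force': array([ 0.04834089,  0.66000163, -0.54924695]), 'torque': array([0.0369774 , 0.04808703, 0.0131232 ]), 'finger_force': 0.0, 'width': 0.9982679883230524}
0.011
```

View pics/scene0.png

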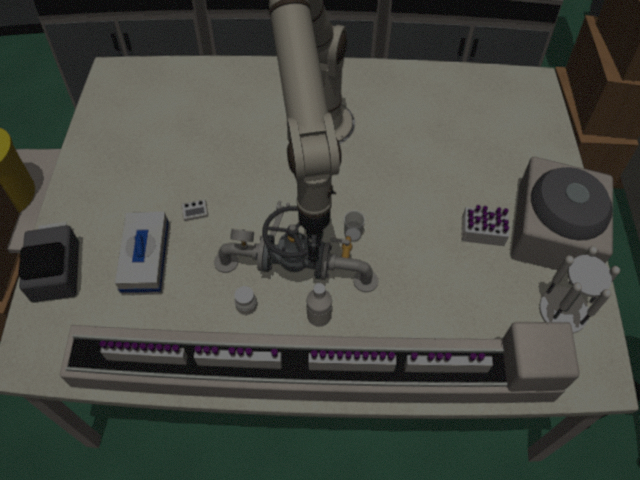

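View pics/wrist0.png

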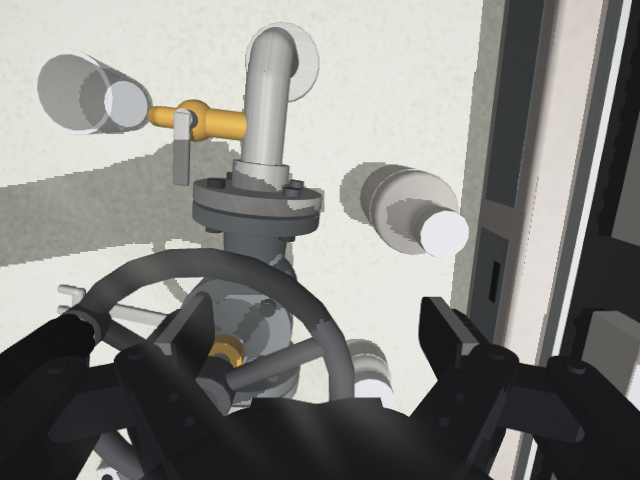

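View pics/side0.png

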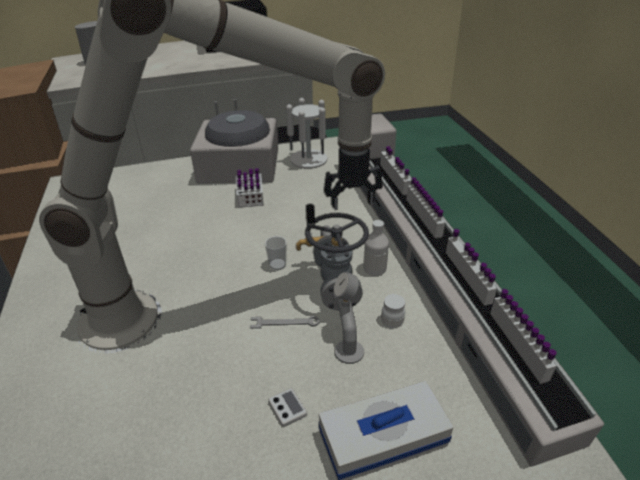

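The handle sits at about (0.534, −0.017) and the wheel centre at (0.590, −0.058). I'll lift, close the fingers and move to a clear pose to take reference pictures.

>>> apply_moves --pt "0 0 -0.4 0" --pt "0 0 -0.8 0" --pt "-0.3 -0.1 -0.9 0" --pt "-0.6 -0.25 -0.9 0" --pt "-0.9 -0.4 -0.9 0" --pt "-0.9 -0.4 -0.9 0" --pt "-0.9 -0.4 -0.9 0" --jaw 0

```text
clock: 1.48
eef_pos: [0.5901, -0.1346, 0.3775]
eef_rot: [0.707, 0.707, 0.0, -0.0]
wrist_force: [0.6, 1.0, -0.1]
width: 0.002
finger_force: 0.0
```

```bash
cat > look.py <<'E'
from h import *
import sys
tag=sys.argv[1]
P={n:eyes.read_camera(n) for n in("wrist","side","scene")}
for n in P: cv2.imwrite(f"pics/{n}_{tag}.png",P[n]["pixels"])
for t,z in(("wheel_centre",.215),("handle_mid",.2525),("crank_handle",.225)):
    rs=[]
    for n in P:
        r=eyes.spot_point(P[n],t)
        if r: rr=ray(P[n],r[0]["xy"]);rs.append(rr);print(t,n,np.round(r[0]["p"],2),np.round(r[0]["xy"],1),atz(rr,z).round(4))
    if len(rs)>1: print(tri(rs).round(4))
s=status.read_state();print(s["clock"],s["eef_pos"],s["eef_rot"],s["width"],s["wrist_force"])
E
python3 look.py ref
```

```text
wheel_centre wrist 0.62 [317.3 135.2] [ 0.5908 -0.0594  0.215 ]
wheel_centre scene 0.86 [294.4 230.8] [ 0.5919 -0.0532  0.215 ]
[ 0.5904 -0.0564  0.212 ]
handle_mid wrist 0.79 [235.1  70.7] [ 0.5347 -0.0181  0.2525]
handle_mid side 0.73 [312.  213.1] [ 0.5398 -0.0173  0.2525]
handle_mid scene 0.63 [309.6 206.8] [ 0.541  -0.0155  0.2525]
[ 0.538  -0.0167  0.2515]
crank_handle wrist 0.57 [242.9  79.3] [ 0.5344 -0.0189  0.225 ]
crank_handle side 0.49 [310.5 224. ] [ 0.5336 -0.0239  0.225 ]
crank_handle scene 0.48 [305.9 211.9] [ 0.5382 -0.0256  0.225 ]
[ 0.5349 -0.022   0.2232]
2.075 [ 0.59005755 -0.13485616  0.37724213] [ 7.07027071e-01  7.07186481e-01  9.04117521e-06 -4.77855963e-05] -0.0012916578412723789 [-0.27244316  0.8653957   0.8694885 ]
```

View pics/wrist_ref.png

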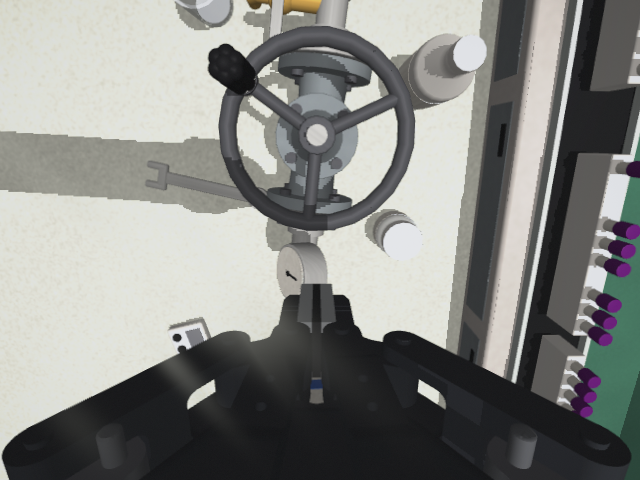

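The wrist view shows the handle at about (235, 70) and the wheel centre at (317, 135). Nothing blocks the view, so it makes a good reference. Next I go behind the handle (105° on its circle) and come down.

>>> apply_moves --pt "0.25 -0.03 0 0" --pt "0.5 -0.06 0 0" --pt "0.75 -0.1 0 0" --pt "0.967 -0.12 0 0" --pt "0.967 -0.12 0 0" --pt "0.967 -0.12 0.2 0" --pt "0.967 -0.12 0.4 0" --pt "0.967 -0.12 0.6 0" --pt "0.967 -0.12 0.773 0" --pt "0.967 -0.12 0.773 0"

```text
clock: 3.32
eef_pos: [0.5706, 0.0084, 0.2592]
eef_rot: [0.708, 0.707, -0.002, -0.001]
wrist_force: [-0.6, -0.1, -0.0]
width: -0.002
finger_force: 0.0
```

Run:
```python
from h import *
p=eyes.read_camera("side");cv2.imwrite("pics/s1.png",cv2.resize(p["pixels"][120:300,220:460],None,fx=3,fy=3))
c=np.array([.590,-.058]);r=.070
def P(a): a=np.radians(a);return c+r*np.array([np.cos(a),np.sin(a)])
a0=105
for k in range(4):
    s=a0+100*k
    print(k,[[*(((P(s+5*i)-P(s))[::-1])/.15).round(3).tolist(),0,0] for i in range(1,21)])
```

```text
0 [[-0.012, -0.039, 0, 0], [-0.028, -0.076, 0, 0], [-0.047, -0.113, 0, 0], [-0.068, -0.147, 0, 0], [-0.093, -0.179, 0, 0], [-0.121, -0.209, 0, 0], [-0.151, -0.237, 0, 0], [-0.183, -0.261, 0, 0], [-0.217, -0.283, 0, 0], [-0.254, -0.302, 0, 0], [-0.291, -0.318, 0, 0], [-0.33, -0.33, 0, 0], [-0.37, -0.339, 0, 0], [-0.41, -0.344, 0, 0], [-0.451, -0.346, 0, 0], [-0.491, -0.344, 0, 0], [-0.532, -0.339, 0, 0], [-0.572, -0.33, 0, 0], [-0.61, -0.318, 0, 0], [-0.648, -0.302, 0, 0]]
1 [[-0.036, 0.019, 0, 0], [-0.07, 0.041, 0, 0], [-0.103, 0.065, 0, 0], [-0.133, 0.093, 0, 0], [-0.16, 0.123, 0, 0], [-0.185, 0.155, 0, 0], [-0.207, 0.19, 0, 0], [-0.226, 0.226, 0, 0], [-0.241, 0.263, 0, 0], [-0.254, 0.302, 0, 0], [-0.262, 0.342, 0, 0], [-0.268, 0.382, 0, 0], [-0.269, 0.423, 0, 0], [-0.268, 0.464, 0, 0], [-0.262, 0.504, 0, 0], [-0.254, 0.544, 0, 0], [-0.241, 0.583, 0, 0], [-0.226, 0.62, 0, 0], [-0.207, 0.656, 0, 0], [-0.185, 0.691, 0, 0]]
2 [[0.025, 0.032, 0, 0], [0.052, 0.062, 0, 0], [0.082, 0.09, 0, 0], [0.115, 0.115, 0, 0], [0.149, 0.136, 0, 0], [0.185, 0.155, 0, 0], [0.223, 0.171, 0, 0], [0.261, 0.183, 0, 0], [0.301, 0.192, 0, 0], [0.342, 0.197, 0, 0], [0.382, 0.199, 0, 0], [0.423, 0.197, 0, 0], [0.463, 0.192, 0, 0], [0.503, 0.183, 0, 0], [0.542, 0.171, 0, 0], [0.579, 0.155, 0, 0], [0.616, 0.136, 0, 0], [0.65, 0.115, 0, 0], [0.682, 0.09, 0, 0], [0.712, 0.062, 0, 0]]
3 [[0.028, -0.03, 0, 0], [0.052, -0.062, 0, 0], [0.074, -0.097, 0, 0], [0.093, -0.133, 0, 0], [0.109, -0.17, 0, 0], [0.121, -0.209, 0, 0], [0.13, -0.249, 0, 0], [0.135, -0.289, 0, 0], [0.137, -0.33, 0, 0], [0.135, -0.371, 0, 0], [0.13, -0.411, 0, 0], [0.121, -0.451, 0, 0], [0.109, -0.49, 0, 0], [0.093, -0.527, 0, 0], [0.074, -0.563, 0, 0], [0.052, -0.598, 0, 0], [0.028, -0.63, 0, 0], [-0.0, -0.66, 0, 0], [-0.03, -0.687, 0, 0], [-0.062, -0.712, 0, 0]]
```

View pics/s1.png

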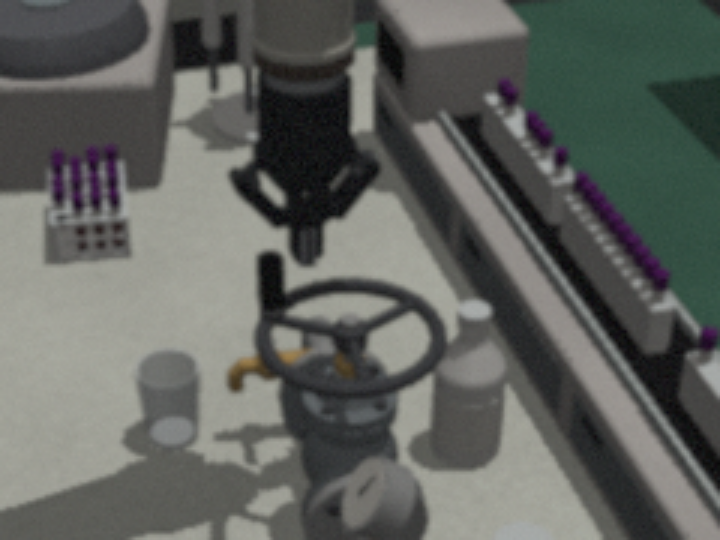

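The closed fingertips are beyond the handle, at crop (307, 262) with the handle top at (270, 255). The knuckles are well above it. I'll drop another 7 mm and start pushing.

>>> apply_moves --pt "0 0 0.05 0" --pt "-0.028 -0.076 0.05 0" --pt "-0.047 -0.113 0.05 0" --pt "-0.068 -0.147 0.05 0" --pt "-0.093 -0.179 0.05 0" --pt "-0.121 -0.209 0.05 0" --pt "-0.151 -0.237 0.05 0" --pt "-0.183 -0.261 0.05 0" --pt "-0.217 -0.283 0.05 0" --pt "-0.254 -0.302 0.05 0" --pt "-0.291 -0.318 0.05 0" --pt "-0.33 -0.33 0.05 0" --pt "-0.37 -0.339 0.05 0" --pt "-0.41 -0.344 0.05 0" --pt "-0.451 -0.346 0.05 0" --pt "-0.491 -0.344 0.05 0" --pt "-0.532 -0.339 0.05 0" --pt "-0.572 -0.33 0.05 0" --pt "-0.61 -0.318 0.05 0" --pt "-0.648 -0.302 0.05 0"

```text
clock: 5.88
eef_pos: [0.5262, -0.085, 0.2543]
eef_rot: [0.706, 0.708, 0.001, -0.001]
wrist_force: [-3.0, 5.7, 3.1]
width: -0.0
finger_force: 2.9
```

```bash
python3 look.py p1; python3 -c "
import cv2;p=cv2.imread('pics/side_p1.png');cv2.imwrite('pics/s2.png',cv2.resize(p[120:300,220:460],None,fx=3,fy=3))"
```

```text
wheel_centre wrist 0.68 [441.  231.1] [ 0.5895 -0.0594  0.215 ]
wheel_centre side 0.63 [335.  231.6] [ 0.5875 -0.0582  0.215 ]
wheel_centre scene 0.74 [292.1 227.5] [ 0.5819 -0.0598  0.215 ]
[ 0.5866 -0.0596  0.2184]
handle_mid side 0.75 [319.5 235.3] [ 0.5346 -0.111   0.2525]
handle_mid scene 0.55 [275.1 204.8] [ 0.5376 -0.1052  0.2525]
[ 0.5355 -0.1058  0.2489]
crank_handle wrist 0.61 [338.5 324.5] [ 0.5375 -0.1069  0.225 ]
crank_handle side 0.58 [321.1 244.8] [ 0.5377 -0.1127  0.225 ]
crank_handle scene 0.7 [273.3 213.3] [ 0.5455 -0.1109  0.225 ]
[ 0.5393 -0.1099  0.2202]
6.475 [ 0.52649141 -0.08646323  0.25409194] [ 7.06889123e-01  7.07324327e-01  9.14785371e-05 -2.37494528e-04] -0.0051017757726259105 [-3.10891062  3.66580123  4.69234896]
```

View pics/s2.png

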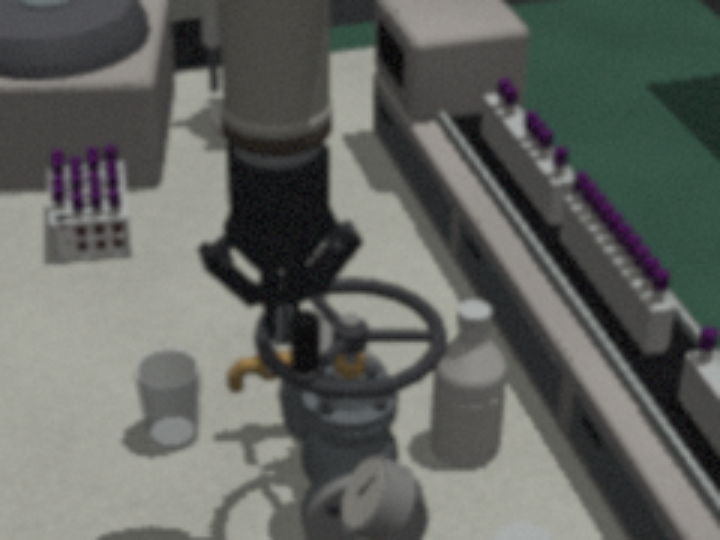

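The push is working: the handle is now at about 224° and lags the fingertips by about 20°. Continuing round.

>>> apply_moves --pt "-0.036 0.019 0 0" --pt "-0.07 0.041 0 0" --pt "-0.103 0.065 0 0" --pt "-0.133 0.093 0 0" --pt "-0.16 0.123 0 0" --pt "-0.185 0.155 0 0" --pt "-0.207 0.19 0 0" --pt "-0.226 0.226 0 0" --pt "-0.241 0.263 0 0" --pt "-0.254 0.302 0 0" --pt "-0.262 0.342 0 0" --pt "-0.268 0.382 0 0" --pt "-0.269 0.423 0 0" --pt "-0.268 0.464 0 0" --pt "-0.262 0.504 0 0" --pt "-0.254 0.544 0 0" --pt "-0.241 0.583 0 0" --pt "-0.226 0.62 0 0" --pt "-0.207 0.656 0 0" --pt "-0.185 0.691 0 0"

```text
clock: 8.98
eef_pos: [0.6296, -0.1195, 0.2532]
eef_rot: [0.708, 0.706, -0.002, 0.001]
wrist_force: [-2.2, -5.6, 0.3]
width: -0.002
finger_force: 2.8
```

```bash
python3 look.py p2
```

```text
wheel_centre wrist 0.7 [233.6 163.2] [ 0.5898 -0.0603  0.215 ]
wheel_centre side 0.81 [335.5 231.3] [ 0.5891 -0.0574  0.215 ]
wheel_centre scene 0.61 [292.5 230.9] [ 0.5924 -0.0582  0.215 ]
[ 0.5901 -0.0588  0.2145]
handle_mid wrist 0.98 [356.8 267.1] [ 0.6458 -0.0996  0.2525]
handle_mid side 0.54 [364.5 224.4] [ 0.6494 -0.0981  0.2525]
handle_mid scene 0.55 [276.4 224.3] [ 0.5983 -0.0976  0.2525]
[ 0.6357 -0.0993  0.2715]
crank_handle side 0.41 [363.9 233.2] [ 0.6496 -0.0965  0.225 ]
crank_handle scene 0.44 [275.1 249.1] [ 0.6553 -0.0985  0.225 ]
[ 0.6518 -0.0972  0.2234]
9.575 [ 0.62963363 -0.11845526  0.25327141] [ 0.70811374  0.70609594 -0.00161246  0.00092182] -0.001205270114665761 [-2.08224378 -5.26238027  0.31556826]
```

>>> apply_moves --pt "0.025 0.032 0 0" --pt "0.052 0.062 0 0" --pt "0.082 0.09 0 0" --pt "0.115 0.115 0 0" --pt "0.149 0.136 0 0" --pt "0.185 0.155 0 0" --pt "0.223 0.171 0 0" --pt "0.261 0.183 0 0" --pt "0.301 0.192 0 0" --pt "0.342 0.197 0 0" --pt "0.382 0.199 0 0" --pt "0.423 0.197 0 0" --pt "0.463 0.192 0 0" --pt "0.503 0.183 0 0" --pt "0.542 0.171 0 0" --pt "0.579 0.155 0 0" --pt "0.616 0.136 0 0" --pt "0.65 0.115 0 0" --pt "0.682 0.09 0 0" --pt "0.712 0.062 0 0"

```text
clock: 12.08
eef_pos: [0.6406, -0.0126, 0.2536]
eef_rot: [0.708, 0.706, -0.001, 0.002]
wrist_force: [2.6, -6.8, -0.4]
width: 0.003
finger_force: 3.3
```

```bash
python3 look.py p3
```

```text
wheel_centre wrist 0.2 [145.7 298.2] [ 0.5486 -0.024   0.215 ]
wheel_centre side 0.86 [334.8 230.2] [ 0.5887 -0.0525  0.215 ]
wheel_centre scene 0.92 [290.4 233.3] [ 0.6    -0.0632  0.215 ]
[ 0.5763 -0.0454  0.2085]
handle_mid wrist 0.92 [272.3 275.1] [0.6224 0.0039 0.2525]
handle_mid side 0.5 [341.4 203.8] [0.6219 0.0031 0.2525]
handle_mid scene 0.59 [315.9 243.1] [0.6513 0.0045 0.2525]
[0.6287 0.005  0.2429]
crank_handle wrist 0.82 [276.3 254.7] [0.6211 0.0036 0.225 ]
crank_handle side 0.61 [341.  212.6] [0.6214 0.0038 0.225 ]
crank_handle scene 0.65 [315.2 237.3] [0.6166 0.0016 0.225 ]
[0.6202 0.0026 0.2268]
12.675 [ 0.64063455 -0.01074388  0.25357634] [ 7.07802864e-01  7.06408195e-01 -1.70188819e-04  1.59327567e-03] -0.001121344781848791 [ 3.18483185 -3.65522605 -1.11544347]
```

>>> apply_moves --pt "0.028 -0.03 0 0" --pt "0.052 -0.062 0 0" --pt "0.074 -0.097 0 0" --pt "0.093 -0.133 0 0" --pt "0.109 -0.17 0 0" --pt "0.121 -0.209 0 0" --pt "0.13 -0.249 0 0" --pt "0.135 -0.289 0 0" --pt "0.137 -0.33 0 0" --pt "0.135 -0.371 0 0" --pt "0.13 -0.411 0 0" --pt "0.121 -0.451 0 0" --pt "0.109 -0.49 0 0" --pt "0.093 -0.527 0 0" --pt "0.086 -0.542 0 0" --pt "0.086 -0.542 0 0"

```text
clock: 14.68
eef_pos: [0.5589, 0.0064, 0.2541]
eef_rot: [0.707, 0.708, 0.001, -0.0]
wrist_force: [1.5, 4.4, -1.1]
width: -0.001
finger_force: 2.4
```

```bash
python3 look.py p4
```

```text
wheel_centre side 0.67 [335.6 229.9] [ 0.5909 -0.0518  0.215 ]
wheel_centre scene 0.89 [291.8 229. ] [ 0.5866 -0.0603  0.215 ]
[ 0.5893 -0.0595  0.2203]
handle_mid wrist 0.92 [274.3 344. ] [ 0.5403 -0.0096  0.2525]
handle_mid side 0.76 [310.7 214. ] [ 0.5357 -0.0202  0.2525]
handle_mid scene 0.42 [316.  207.2] [0.5417 0.0011 0.2525]
[ 0.5389 -0.0061  0.2473]
crank_handle wrist 0.74 [279.8 316.3] [ 0.5399 -0.0107  0.225 ]
crank_handle side 0.61 [311.5 217.3] [0.543  0.0039 0.225 ]
crank_handle scene 0.39 [309.8 215.1] [ 0.5481 -0.0149  0.225 ]
[ 0.543  -0.0102  0.2288]
15.275 [0.55901496 0.00633732 0.25410396] [ 7.06680380e-01  7.07531992e-01  1.14578245e-03 -9.26270192e-05] 0.000866287720065545 [ 1.88057186  4.09707224 -1.42562127]
```

About 8° to go. I'll push 5° more, back off, lift and look again from the reference pose.

>>> apply_moves --pt "-0.01 -0.018 0 0" --pt "-0.02 -0.035 0 0" --pt "-0.02 -0.035 0 0" --pt "-0.02 -0.035 0 0" --pt "0.01 0.02 0 0" --pt "0.03 0.075 0 0" --pt "0.03 0.075 -0.25 0" --pt "0.03 0.075 -0.5 0" --pt "0.03 0.075 -0.823 0" --pt "-0.25 0.12 -0.823 0" --pt "-0.5 0.16 -0.823 0" --pt "-0.75 0.2 -0.823 0" --pt "-0.929 0.212 -0.823 0" --pt "-0.929 0.212 -0.823 0" --pt "-0.929 0.212 -0.823 0" --pt "-0.929 0.212 -0.823 0"

```text
clock: 17.27
eef_pos: [0.5903, -0.1327, 0.3774]
eef_rot: [0.706, 0.708, 0.0, -0.0]
wrist_force: [-0.2, 0.2, -0.2]
width: 0.004
finger_force: 0.0
```

```bash
python3 look.py p5
python3 - <<'E'
import cv2,numpy as np
a=cv2.imread('pics/wrist_ref.png');b=cv2.imread('pics/wrist_p5.png')
cv2.imwrite('pics/cmp.png',cv2.resize(np.hstack([a[20:240,200:430],b[20:240,200:430]]),None,fx=1.7,fy=1.7))
E
```

```text
wheel_centre wrist 0.65 [316.6 136.8] [ 0.5902 -0.0589  0.215 ]
wheel_centre side 0.65 [337.1 232.6] [ 0.5914 -0.0636  0.215 ]
wheel_centre scene 0.95 [292.4 232.2] [ 0.5964 -0.0582  0.215 ]
[ 0.592  -0.0586  0.2103]
handle_mid wrist 0.85 [238.5  65.2] [ 0.5371 -0.013   0.2525]
handle_mid side 0.68 [309.7 213.4] [ 0.5339 -0.017   0.2525]
handle_mid scene 0.63 [311.9 207.3] [ 0.5424 -0.0095  0.2525]
[ 0.5363 -0.0103  0.2462]
crank_handle wrist 0.75 [245.1  74. ] [ 0.5361 -0.0136  0.225 ]
crank_handle side 0.75 [312.8 221.8] [ 0.5414 -0.0162  0.225 ]
crank_handle scene 0.7 [307.7 211.4] [ 0.5364 -0.0209  0.225 ]
[ 0.5388 -0.0182  0.2284]
17.875 [ 0.59012524 -0.13455517  0.37730656] [ 7.07104168e-01  7.07109394e-01 -4.57651747e-06 -1.73602090e-06] -0.001285711729618272 [ 0.34842492 -0.52549478 -0.0309827 ]
```

View pics/cmp.png

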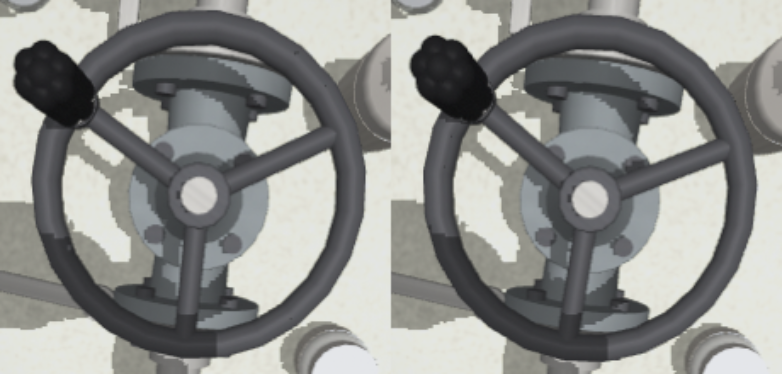

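```bash
cat > rot.py <<'E'
from h import *
import sys
p=eyes.read_camera("wrist");V=np.array(p["view"])
def polar(img):
    a=np.radians(np.arange(0,360,.25));r=np.linspace(.022,.062,40)
    A,R=np.meshgrid(a,r);X=np.stack([.590+R*np.cos(A),-.059+R*np.sin(A),0*A+.215],-1).reshape(-1,3)
    uv=cv2.projectPoints(X,cv2.Rodrigues(V[:3,:3])[0],V[:3,3],p["mtx"],np.array(p["dist_coeffs"]))[0].reshape(40,-1,2).astype(np.float32)
    g=cv2.remap(cv2.cvtColor(img,cv2.COLOR_BGR2GRAY),uv,None,cv2.INTER_LINEAR)
    return (g<105).astype(float)
P=polar(cv2.imread("pics/wrist_ref.png"));Q=polar(p["pixels"])
for sp in (30,265):  # the two bare spokes
    for M in(P,Q):
        i=np.arange((sp-25)*4,(sp+25)*4);w=(M.mean(0)[i]>.7)
        print(sp,(i[w].mean()/4).round(2),w.sum()/4)
h=eyes.spot_point(p,"handle_mid");print(atz(ray(p,h[0]["xy"]),.2525))
E
python3 rot.py
```

```text
30 23.5 11.25
30 20.12 11.5
265 257.62 27.25
265 255.32 27.0
[ 0.53638053 -0.01334702  0.2525    ]
```

The spoke angle shows 3.4° left and the handle about 4°. I'll do one last push of 3.5°, from pusher angle 122° to 125.5°, then clear to the reference pose.

>>> apply_moves --pt "0.25 -0.04 0 0" --pt "0.5 -0.08 0 0" --pt "0.75 -0.12 0 0" --pt "0.946 -0.165 0 0" --pt "0.946 -0.165 0.2 0" --pt "0.946 -0.165 0.45 0" --pt "0.946 -0.165 0.65 0" --pt "0.946 -0.165 0.823 0" --pt "0.946 -0.165 0.823 0" --pt "0.933 -0.2 0.823 0" --pt "0.92 -0.23 0.823 0" --pt "0.907 -0.25 0.823 0" --pt "0.893 -0.271 0.823 0" --pt "0.893 -0.271 0.823 0" --pt "0.893 -0.271 0.823 0" --pt "0.92 -0.23 0.823 0" --pt "0.946 -0.165 0.823 0" --pt "0.946 -0.165 0.5 0" --pt "0.946 -0.165 0.2 0" --pt "0.946 -0.165 0 0"

```text
clock: 20.48
eef_pos: [0.5664, 0.0071, 0.3794]
eef_rot: [0.707, 0.707, 0.0, 0.001]
wrist_force: [0.5, -0.9, 0.4]
width: -0.003
finger_force: 0.0
```

>>> apply_moves --pt "-0.25 0.05 0 0" --pt "-0.5 0.1 0 0" --pt "-0.75 0.15 0 0" --pt "-0.946 0.165 0 0" --pt "-0.946 0.165 0 0" --pt "-0.946 0.165 0 0" --pt "-0.946 0.165 0 0"

```text
clock: 21.35
eef_pos: [0.5904, -0.1329, 0.3773]
eef_rot: [0.706, 0.708, 0.0, -0.0]
wrist_force: [0.1, 0.7, 0.0]
width: 0.0
finger_force: 0.0
```

```bash
python3 rot.py; python3 look.py p6 | grep -E "wrist|^[0-9]"
python3 - <<'E'
import cv2,numpy as np
a=cv2.imread('pics/wrist_ref.png');b=cv2.imread('pics/wrist_p6.png')
cv2.imwrite('pics/cmp2.png',cv2.resize(np.hstack([a[20:240,200:430],b[20:240,200:430]]),None,fx=1.7,fy=1.7))
E
```

```text
30 25.38 11.5
30 22.88 11.5
265 257.83 27.0
265 256.04 32.0
[ 0.53450016 -0.01591902  0.2525    ]
wheel_centre wrist 0.83 [315.  138.9] [ 0.5889 -0.0611  0.215 ]
handle_mid wrist 0.56 [235.   72.2] [ 0.5345 -0.0179  0.2525]
22.05 [ 0.59012916 -0.13456204  0.37729982] [ 7.07113298e-01  7.07100264e-01 -2.05963138e-05 -6.10896516e-06] -0.00044157371689038306 [ 0.5402317  -0.34735915 -0.59188566]
```

View pics/cmp2.png

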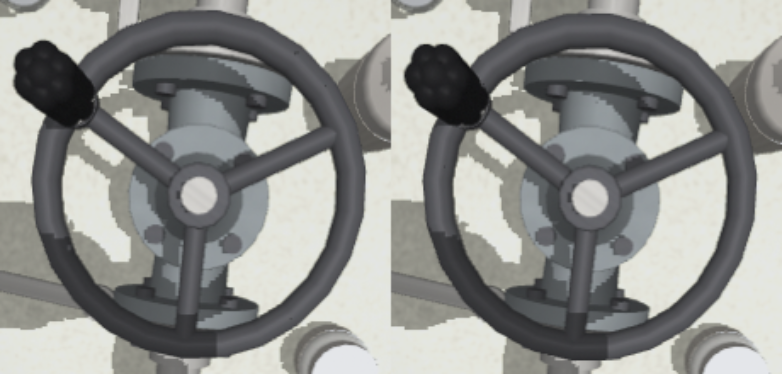

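```bash
python3 - <<'E'
import re
s=open('rot.py').read().replace('for sp in (30,265)','G=None\nfor sp in (30,)')
s+='''
# in-plane alignment: rotate the ref about the hub, match the current picture by polar phase correlation of wheel-dark pixels
b=[];
for im in (cv2.imread("pics/wrist_ref.png"),p["pixels"]):
    b.append(polar(im))
m=[]
for d in range(-40,41):
    m.append((np.abs(np.roll(b[0],d,1)-b[1])[:, 0:220].mean(),d/4))
print(sorted(m)[:4])
print(status.read_state()["eef_pos"])
'''
open('rot2.py','w').write(s)
E
python3 rot2.py
```

```text
30 23.5 11.25
30 22.88 11.5
[ 0.53485956 -0.01626816  0.2525    ]
[(np.float64(0.01840909090909091), -0.5), (np.float64(0.018977272727272728), -0.25), (np.float64(0.023181818181818182), 0.0), (np.float64(0.025795454545454545), -0.75)]
[ 0.59013802 -0.13453578  0.37728121]
```

About 0.6–1.3° is left. There is time for one more nudge of 1°.

>>> apply_moves --pt "0.25 -0.04 0 0" --pt "0.5 -0.08 0 0" --pt "0.75 -0.12 0 0" --pt "0.946 -0.165 0 0" --pt "0.946 -0.165 0.2 0" --pt "0.946 -0.165 0.45 0" --pt "0.946 -0.165 0.65 0" --pt "0.946 -0.165 0.823 0" --pt "0.946 -0.165 0.823 0" --pt "0.933 -0.2 0.823 0" --pt "0.92 -0.23 0.823 0" --pt "0.9 -0.26 0.823 0" --pt "0.888 -0.278 0.823 0" --pt "0.888 -0.278 0.823 0" --pt "0.888 -0.278 0.823 0" --pt "0.92 -0.23 0.823 0" --pt "0.946 -0.165 0.823 0" --pt "0.946 -0.165 0.5 0" --pt "0.946 -0.165 0.2 0" --pt "0.946 -0.165 0 0"

```text
clock: 24.65
eef_pos: [0.5664, 0.007, 0.3792]
eef_rot: [0.707, 0.707, 0.0, 0.001]
wrist_force: [0.5, 1.1, -1.5]
width: -0.001
finger_force: 0.0
```

>>> apply_moves --pt "-0.25 0.05 0 0" --pt "-0.5 0.1 0 0" --pt "-0.75 0.15 0 0" --pt "-0.946 0.165 0 0" --pt "-0.946 0.165 0 0" --pt "-0.946 0.165 0 0" --pt "-0.946 0.165 0 0" --pt "-0.946 0.165 0 0" --pt "-0.946 0.165 0 0" --pt "-0.946 0.165 0 0"

```text
clock: 25.9
eef_pos: [0.5902, -0.1343, 0.3774]
eef_rot: [0.707, 0.707, 0.0, 0.0]
wrist_force: [-0.8, -0.2, -0.3]
width: 0.002
finger_force: 0.0
```

```bash
python3 rot2.py; python3 rot2.py
```

```text
30 23.75 11.25
30 24.38 11.5
[ 0.53312007 -0.01839773  0.2525    ]
[(np.float64(0.017727272727272727), 0.25), (np.float64(0.018636363636363635), 0.5), (np.float64(0.020681818181818183), 0.0), (np.float64(0.025), 0.75)]
[ 0.59013598 -0.13446546  0.37735997]
30 23.5 11.25
30 24.25 11.25
[ 0.53237968 -0.01754286  0.2525    ]
[(np.float64(0.0175), 0.5), (np.float64(0.019090909090909092), 0.75), (np.float64(0.021363636363636362), 0.25), (np.float64(0.028181818181818183), 0.0)]
[ 0.59014695 -0.13455415  0.37733958]
```

The wheel is within about 0.5° of one full turn and the arm is clear, so I'm handing in.

```bash
python3 -c "
from rig import ctrl
print(ctrl.sign_off())"
```

```text
the job is handed in; nothing more can be done
None
```

The supply valve is open one more full turn anticlockwise: the handle is back within about 1° of where it started by the wrist camera, the arm is clear of it, and the job was handed in at about 26 s.

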